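# Find the unlatched bin cover and push it open

### The arm

A 6-joint arm with a two-finger parallel gripper is mounted at the origin on the work surface. World frame = base frame: x ahead of the robot, y to its left, z up, the work surface at z = 0. Lengths are in m, angles in rad, forces in N, time in s.
With the tool pointing down it reaches from about 0.25 to 0.775 m from the base axis. Payload 4 kg.
Tool frame: the origin (TCP) lies at the centre of the arm's flange, where the gripper is bolted on; the fingertips stand 199 mm ahead of it and the grasp point (between the pads) lies 180 mm ahead of it (robot.tcp_to_tips is the z of the fingertips in the tool frame, in m); z points along the fingers, y is the line along which they close (so a half turn about z gives the same grasp; the last joint's range is limited). The gripper opens to 94 mm and grips with 3 to 60 N. Pads are 16 mm wide; open, the fingers measure 119 mm over their backs; the gripper's body (75 mm by 177 mm) begins 78 mm behind the grasp point.
Start: joints at [1.217, 0.087, 1.371, -0, 1.684, -0.103], TCP at [0.137, 0.533, 0.405] pointing down, gripper open.
Joint ranges: [-3.1, 3.1], [-0.76, 2.03], [0.27, 2.55], [-1.08, 4.22], [0.17, 2.65], [-2.57, 2.57]. Speed limits (rad/s): [2.79, 2.79, 3.14, 3.14, 3.14, 3.14].

### API

Orientations are given as [roll, pitch, yaw] about the fixed x, y, z axes, in that order (R = Rz(yaw) Ry(pitch) Rx(roll)).
In Python, from bench import robot gives the robot as it stands.
- The arm moves only by the tool play_rows, never from a script. Its arguments are lists of equal length, an entry for each row: "translation": the shift along the tool's x, y, z scaled (see below), a list of three; "twist": the turn, a rotation vector about the tool's x, y, z scaled (see below), a list of three; "gripper": the opening, from -1 (shut) to 1 (fully open). A call has 1 to 8 rows; each row shifts and turns the commanded pose from where the row before left it, along the tool's axes as they then stand; what a row does not reach is not made up. The controller multiplies each number of a shift by 0.04 m and each number of a turn by 0.1 rad. A row lasts 1/10 s, in which the tool goes at most 50 mm and 8.59 degrees, less where a joint would pass 70% of its speed; a pose out of reach is approached as far as the arm can. A call with a number of a shift or a turn outside -1 to 1 is refused whole. A call with a gripper value outside its range is refused whole. The fingers move at their own pace and stop on an object; the grip force is fixed at half the most. Time passes only in rows, so rows that do not move let the fingers close. It gives the time, the measured TCP pose, the force, the opening and the grip force at its end, in the units of the state.
- robot.get_obs(): the state, without advancing time (a new reading comes with each control period).
- robot.snapshot(name): name is "side" or "top"; returns the picture (420x560x3 uint8, red, green, blue); there is no depth.
- robot.camera_model(name): a dict with "camera_matrix" (3x3 intrinsics, pixels), "k1" (the pictures are not rectified: a ray, as slopes to the right and down, at radius r is drawn at 1 + k1 r^2 times it, then the intrinsics apply), "rvec" (rotation vector, rad) and "tvec" (3), from world to camera coordinates, as OpenCV has them. Camera axes: x right, y down, z forward; pixel columns grow to the right and rows downward; lengths in m; the calibration is good to about 2 mm. A picture is of the moment at which its call begins. camera_model takes no time and is no camera call.
- robot.close_job(): hands the job in; it is judged then, once.
Trained networks look in the newest picture that a camera, given by its name, has taken for a name from the list of things; names that differ only in an ending like _2 or _b are one class to them, and where a whole thing is asked for, a point or a joint stands for the part that bears it (a point fixed in the world has none). Each returns a list of dicts, best first, with "score" (0 to 1); they miss things now and then, are a little off and sometimes report something else, mostly with a low value. They report only what shows in the picture. A call takes as long as a camera call.
- robot.recognise(name, camera): "centre" ([x, y, z] in m, in world coordinates, good to about 4 mm: the middle of the surface that is visible of it).
- robot.spot_point(name, camera): "centre" ([x, y, z] in m, in world coordinates, good to about 4 mm: a listed point, or the origin of a listed thing).
The state is a dict: "time": time; "joint_positions": joint angles; "qvel": joint speeds; "joint_torque": joint torques, N m; "tool_pos": TCP position; "ee_rot": TCP orientation; "wrist_force": force on the tool from outside, world axes, zero at the start; "wrist_torque": the same for the moment, N m; "width": finger opening in m; "finger_force": force on a finger pad.
Only numpy, scipy, OpenCV 4.12 (cv2) and the standard library are available. Lean on these libraries where they do the work, as an engineer would, in place of code of your own. Each camera call takes 0.05 s, during which the arm holds its last target. There are 200 camera calls.

### The job

Three of the four identical covers on the grey counter-top bin are latched and one is not: press the brass dots to find the cover that rocks, then push that cover down into its well until it is wide open, hanging nearly straight down, and leave it open. Do it with the fingertips only: pick nothing up, and leave everything standing or lying on the counter and on the bin where it is.

Things in the scene. Friction and masses are not known exactly. Their poses are not given: they have to be found in the camera images.
- bin: Fixed grey bin, 324 (x) by 244 (y) by 110 mm high; place and yaw vary. Origin on the counter under the middle of the 4 covers, z up; +x points away from the robot to the rear ledge (x 124 to 200 mm: jar, tape roll). 4 wells, openings 96 (x) by 88 mm (y) centred at x +-59, y +-56 mm, floor 106 mm below the top, each with an oak cover 92 by 84 by 8 mm, flush with the top. 3 are latched and rigid.
- dot_1 (a point): Centre of the brass dot (20 mm across) on top of the front left (bin x = -85, y = +56, z = 110 mm) cover, 20 mm from that cover's -x edge, midway across it. Axes as the bin's. All four covers look alike; any may be the unlatched one.
- dot_2 (a point): Centre of the brass dot (20 mm across) on top of the front right (bin x = -85, y = -56, z = 110 mm) cover, 20 mm from that cover's -x edge, midway across it. Axes as the bin's. All four covers look alike; any may be the unlatched one.
- dot_3 (a point): Centre of the brass dot (20 mm across) on top of the rear left (bin x = +33, y = +56, z = 110 mm) cover, 20 mm from that cover's -x edge, midway across it. Axes as the bin's. All four covers look alike; any may be the unlatched one.
- dot_4 (a point): Centre of the brass dot (20 mm across) on top of the rear right (bin x = +33, y = -56, z = 110 mm) cover, 20 mm from that cover's -x edge, midway across it. Axes as the bin's. All four covers look alike; any may be the unlatched one.
- flap (a joint): Opening angle of the one unlatched cover: 0 flush, 1.42 rad at its stop. Pivot along bin y, 56 mm to the +x side of its dot, 4 mm below the top. Pressed at the dot (3 N) its -x part sinks and the 16 mm behind the pivot rise; stiff, it stays where left. To open: press down, then push it towards +x with the fingertips 40 mm below the top.
- canister: Loose tin canister with knurled screw lid, 88 mm across, 176 mm tall, on the counter beside the bin. Leave alone. Origin at the centre of its underside.
- driver_head: Loose glossy persimmon driver head, about 105 by 120 mm and 90 mm high at the neck, on the counter beside the bin. Leave alone. Origin under its middle.
- grip_1: Loose green rubber club grip, 262 mm long, 31 mm thick, lying along its x on the counter. Leave alone. Origin at its middle, on the counter.
- grip_2: A second green rubber club grip, just like the first. Leave alone. Origin at its middle, on the counter.
- grip_remover: Loose black hook-billed grip remover, 240 mm long, 26 mm thick, lying on the counter along its x. Leave alone. Origin near its middle, on the counter.
- ferrule_jar: Small loose jar with black cap, 44 mm across, 55 mm tall, on the bin's rear ledge. Leave alone. Origin at the centre of its underside.
- tape_roll: Loose paper tape roll, 60 mm across, 25 mm high, on the bin's rear ledge. Leave alone. Origin at the centre of its underside.

How it is judged:
By the outcome, as a careful person would: the job done as asked, in the order asked, and still so for the second after the job is handed in, with the robot touching nothing.
It also fails if it takes over 50 s, if anything falls off the work surface, if the arm or the gripper's body presses on something with over 40 N, if the wrist force passes 120 N, or if a joint passes its speed limit or range.

## Working session

There is one attempt and no reset: what is moved stays moved. The work goes in short steps, Python scripts to look and compute and a tool call to move; the robot and the scene stay as the last step left them, time stands still between calls to the robot, and variables do not carry over. Pictures are saved under pics/ and viewed, at most 10 in all, crops included, and the job is handed in when it is done.

Besides the shell and the picture viewer there is one more tool, called after "Call:" as name(argument=value, ...) on one line, values as JSON. play_rows: Moves the arm, as the interface text tells. Its arguments: {"type":"object","properties":{"translation":{"type":"array","items":{"type":"array","items":{"type":"number","minimum":-1,"maximum":1}}},"twist":{"type":"array","items":{"type":"array","items":{"type":"number","minimum":-1,"maximum":1}}},"gripper":{"type":"array","items":{"type":"number"}}},"required":["translation","twist","gripper"]}

```bash
mkdir -p pics; ls
python3 - <<'E'
from bench import robot
import cv2, numpy as np
for n in ["top","side"]:
    im=robot.snapshot(n); cv2.imwrite(f"pics/{n}0.png",im[:,:,::-1])
for n in ["dot_1"]:
    for c in ["top","side"]:
        print(c,[(np.round(d['centre'],3),round(d['score'],2)) for d in robot.spot_point(n,c)])
print([(np.round(d['centre'],3),round(d['score'],2)) for d in robot.spot_point("bin","top")])
o=robot.get_obs(); print(o)
E
```

```text
pics
top [(array([ 0.482, -0.166,  0.111]), 0.94), (array([ 0.452, -0.057,  0.114]), 0.85), (array([ 0.591, -0.133,  0.113]), 0.76), (array([ 0.568, -0.026,  0.109]), 0.71), (array([0.602, 0.454, 0.001]), 0.55)]
side [(array([ 0.595, -0.136,  0.11 ]), 0.74), (array([ 0.483, -0.164,  0.109]), 0.7), (array([ 0.564, -0.026,  0.115]), 0.66), (array([ 0.454, -0.057,  0.107]), 0.57)]
[(array([ 0.551, -0.089,  0.002]), 0.59)]
{'time': 0.25, 'joint_positions': array([ 1.21691470e+00,  8.75761027e-02,  1.37143890e+00, -1.74706173e-05,
        1.68360694e+00, -1.03104342e-01]), 'qvel': array([ 0.00066202, -0.0020921 , -0.00500626, -0.00069705, -0.00078246,
       -0.00053299]), 'joint_torque': array([ 7.09836204e-04, -3.39788032e+01, -3.02173913e+01,  7.17810681e-02,
        2.89794418e-02, -1.15511766e-04]), 'tool_pos': array([0.13647804, 0.53274572, 0.40412487]), 'ee_rot': array([-3.14056704e+00, -8.86668614e-05,  2.89081337e+00]), 'wrist_force': array([ 0.67923875, -0.55459145,  0.09891788]), 'wrist_torque': array([-0.0136481 ,  0.00105644, -0.0283794 ]), 'finger_force': 0.0, 'width': 0.09415231684372469}
```

View pics/top0.png

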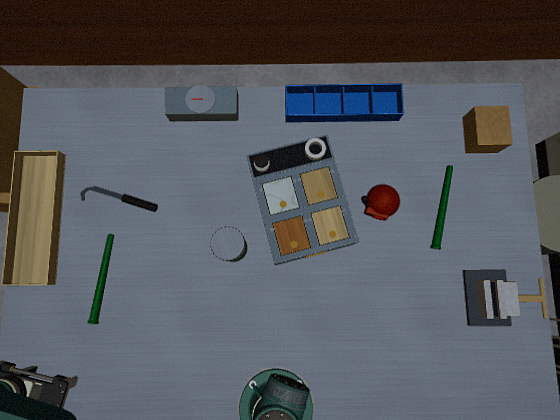

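View pics/side0.png

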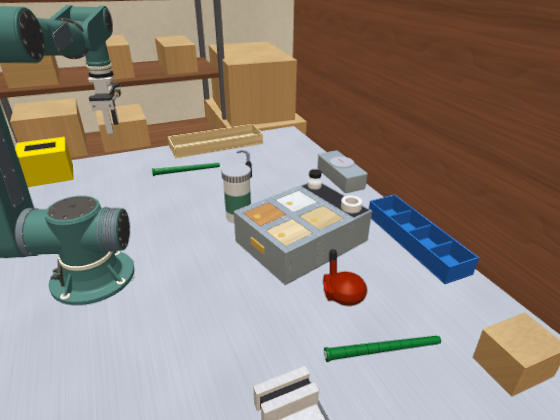

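The pictures show the bin at about (305,200) in the top view with four flush covers. The canister stands close to its front-left side at (228,243), and the driver head is to the right at (380,202). Next I'll measure the canister, jar and roll in the bin frame.

```bash
cat > h.py <<'E'
from bench import robot
import numpy as np
from scipy.spatial.transform import Rotation as Ro
D=np.array([[.453,-.057],[.4825,-.165],[.566,-.026],[.5925,-.1345]])
M=np.array([[-85,56],[-85,-56],[33,56],[33,-56]])/1e3
a,b=M-M.mean(0),D-D.mean(0)
yaw=np.arctan2((a[:,0]*b[:,1]-a[:,1]*b[:,0]).sum(),(a*b).sum())
R2=np.array([[np.cos(yaw),-np.sin(yaw)],[np.sin(yaw),np.cos(yaw)]])
O=D.mean(0)-R2@M.mean(0)
def w2b(p): return R2.T@(np.asarray(p)[:2]-O)
def b2w(p): return R2@np.asarray(p)+O
def rows(target,tz):   # remaining move in tool units
    o=robot.get_obs(); R=Ro.from_euler('xyz',o['ee_rot'])
    d=np.r_[b2w(target),tz+.199]-o['tool_pos']
    Rt=Ro.from_euler('xyz',[np.pi,0,yaw+np.pi])
    print("tool units now",np.round(R.inv().apply(d)/.04,2),"final axes",np.round(Rt.inv().apply(d)/.04,2),"turn",np.round((R.inv()*Rt).as_rotvec()/.1,2))
E
python3 - <<'E'
from h import *
print(yaw,O,[np.round(b2w(m)-d,3) for m,d in zip(M,D)])
for n in ["canister","ferrule_jar","tape_roll","driver_head"]:
    for c in ["top","side"]:
        print(n,c,[(np.round(d['centre'],3),np.round(w2b(d['centre'])*1e3),round(d['score'],2)) for d in robot.spot_point(n,c)[:2]])
rows([-.085,-.056],.206)
E
```

```text
0.26144788213963693 [ 0.54861644 -0.08890453] [array([-0.001,  0.   ]), array([-0.002,  0.   ]), array([ 0., -0.]), array([0.002, 0.   ])]
canister top [(array([ 0.453,  0.123, -0.001]), array([-38., 229.]), 0.92)]
canister side [(array([0.451, 0.119, 0.   ]), array([-41., 226.]), 0.75)]
ferrule_jar top [(array([0.681, 0.036, 0.108]), array([160.,  86.]), 0.62)]
ferrule_jar side [(array([0.682, 0.032, 0.113]), array([160.,  82.]), 0.78)]
tape_roll top [(array([ 0.726, -0.116,  0.109]), array([164., -72.]), 0.85)]
tape_roll side [(array([ 0.72 , -0.118,  0.105]), array([158., -73.]), 0.7)]
driver_head top [(array([ 0.586, -0.336, -0.003]), array([ -27., -248.]), 0.64), (array([ 0.452, -0.057,  0.111]), array([-85.,  56.]), 0.59)]
driver_head side []
tool units now [-1.267e+01 -1.476e+01 -1.000e-02] final axes [-3.810e+00 -1.908e+01 -1.000e-02] turn [ 0.    0.   -5.12]
```

Call:
play_rows(translation=[[0,0,-0.2],[0,0,-0.2],[0,0,-0.2],[0,0,-0.2],[0,0,-0.2],[0,0,0]], twist=[[0,0,-0.85],[0,0,-0.85],[0,0,-0.85],[0,0,-0.85],[0,0,-0.85],[0,0,-0.85]], gripper=[-1,-1,-1,-1,-1,-1])

```text
time: 1.25
tool_pos: [0.1365, 0.5328, 0.4463]
ee_rot: [3.139, 0.002, -2.879]
wrist_force: [-0.9, -0.2, -0.3]
width: 0.0496
finger_force: 0.0
```

Call:
play_rows(translation=[[-0.2,-0.9,0],[-0.2,-0.9,0],[-0.2,-0.9,0],[-0.2,-0.9,0],[-0.2,-0.9,0],[-0.2,-0.9,0],[-0.2,-0.9,0],[-0.2,-0.9,0]], twist=[[0,0,0],[0,0,0],[0,0,0],[0,0,0],[0,0,0],[0,0,0],[0,0,0],[0,0,0]], gripper=[-1,-1,-1,-1,-1,-1,-1,-1])

```text
time: 2.05
tool_pos: [0.2724, 0.2694, 0.4449]
ee_rot: [3.141, 0.001, -2.882]
wrist_force: [0.7, 0.3, -0.7]
width: 0.0005
finger_force: 0.0
```

Call:
play_rows(translation=[[-0.2,-0.9,0],[-0.2,-0.9,0],[-0.2,-0.9,0],[-0.2,-0.9,0],[-0.2,-0.9,0],[-0.2,-0.9,0],[-0.2,-0.9,0],[0,0,0]], twist=[[0,0,0],[0,0,0],[0,0,0],[0,0,0],[0,0,0],[0,0,0],[0,0,0],[0,0,0]], gripper=[-1,-1,-1,-1,-1,-1,-1,-1])

```text
time: 2.85
tool_pos: [0.3921, 0.0387, 0.4443]
ee_rot: [-3.14, -0.001, -2.889]
wrist_force: [0.6, 0.0, -0.0]
width: 0.0005
finger_force: 0.0
```

```bash
python3 -c "
from h import *
rows([-.085,.056],.115); o=robot.get_obs(); print(o['time'],o['tool_pos'],o['wrist_force'],o['joint_positions'],o['width'])"
```

```text
tool units now [-0.86 -2.68  3.26] final axes [-0.83 -2.69  3.26] turn [-0.01 -0.01 -0.09]
2.85 [0.39209736 0.03866483 0.4443169 ] [ 0.55156231  0.03746669 -0.00168954] [-4.53570140e-02 -2.69997715e-01  1.62153939e+00 -1.33062566e-03
  1.79028033e+00 -1.86935551e+00] 0.0004990690688306122
```

Call:
play_rows(translation=[[-0.28,-0.9,0],[-0.28,-0.9,0],[-0.28,-0.9,0],[0,0,0.85],[0,0,0.85],[0,0,0.8],[0,0,0.7],[0,0,0]], twist=[[0,0,-0.09],[0,0,0],[0,0,0],[0,0,0],[0,0,0],[0,0,0],[0,0,0],[0,0,0]], gripper=[-1,-1,-1,-1,-1,-1,-1,-1])

```text
time: 3.65
tool_pos: [0.4502, -0.0527, 0.3124]
ee_rot: [3.137, -0.008, -2.873]
wrist_force: [0.5, -0.0, -0.2]
width: 0.0004
finger_force: 0.0
```

Call:
play_rows(translation=[[0,0,0.1],[0,0,0.1],[0,0,0]], twist=[[0,0,0],[0,0,0],[0,0,0]], gripper=[-1,-1,-1])

```text
time: 3.95
tool_pos: [0.452, -0.0537, 0.3099]
ee_rot: [-3.141, 0.002, -2.873]
wrist_force: [0.8, 0.1, -0.1]
width: 0.0004
finger_force: 0.0
```

```bash
python3 -c "
from h import *
rows([-.085,.056],.110); o=robot.get_obs(); print(o['time'],o['tool_pos'],o['wrist_force'])
cv=__import__('cv2'); im=robot.snapshot('side'); cv.imwrite('pics/s1.png',cv.resize(im[150:290,200:400,::-1],(800,560),interpolation=2))"
```

```text
tool units now [ 0.02 -0.08  0.02] final axes [ 0.02 -0.08  0.02] turn [-0.01  0.02  0.07]
3.95 [ 0.45197647 -0.0536608   0.30992018] [ 0.7765107   0.09802968 -0.08891966]
```

View pics/s1.png

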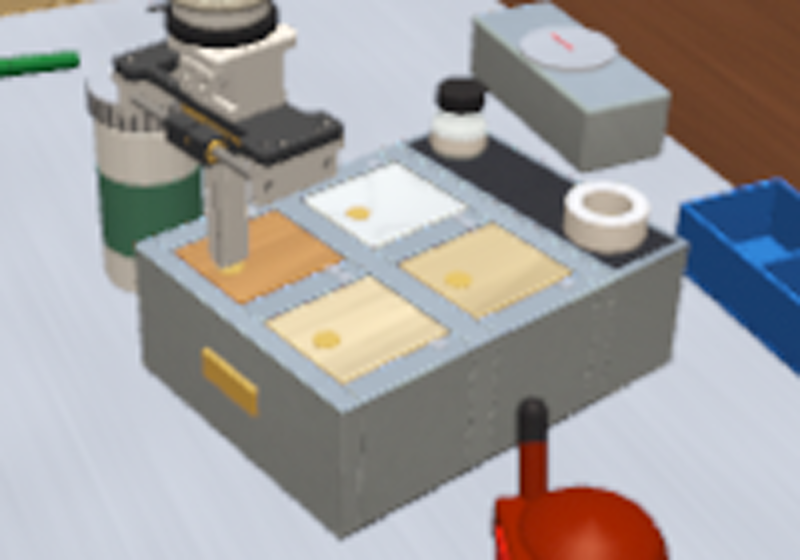

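The view shows the closed fingertips over dot 1 at about (235,262) in the crop, with clearance to the canister. I'll press down in small steps.

Call:
play_rows(translation=[[0,0,0.1],[0,0,0.05],[0,0,0]], twist=[[0,0,0],[0,0,0],[0,0,0]], gripper=[-1,-1,-1])

```text
time: 4.3
tool_pos: [0.4519, -0.0537, 0.3093]
ee_rot: [-3.139, 0.005, -2.873]
wrist_force: [-9.3, 2.3, 22.9]
width: 0.0006
finger_force: 11.6
```

Call:
play_rows(translation=[[0,0,-0.6],[0,-0.7,-0.1],[0,-0.7,0],[0,-0.7,0],[0,-0.75,0],[0,0,0.3],[0,0,0.25],[0,0,0]], twist=[[0,0,0],[0,0,0],[0,0,0],[0,0,0],[0,0,0],[0,0,0],[0,0,0],[0,0,0]], gripper=[-1,-1,-1,-1,-1,-1,-1,-1])

```text
time: 5.1
tool_pos: [0.4818, -0.1635, 0.3095]
ee_rot: [-3.14, 0.001, -2.873]
wrist_force: [0.9, -1.8, 4.1]
width: 0.0003
finger_force: 2.1
```

Call:
play_rows(translation=[[0,0,0.1],[0,0,0.1],[0,0,0]], twist=[[0,0,0],[0,0,0],[0,0,0]], gripper=[-1,-1,-1])

```text
time: 5.4
tool_pos: [0.4814, -0.163, 0.3092]
ee_rot: [-3.136, 0.003, -2.872]
wrist_force: [-11.8, 1.7, 32.9]
width: 0.0002
finger_force: 16.4
```

```bash
python3 -c "
from h import *
rows([-.085,-.056],.110)"
```

```text
tool units now [ 0.02 -0.05  0.01] final axes [ 0.02 -0.05  0.01] turn [-0.05  0.03  0.08]
```

Call:
play_rows(translation=[[0,0,-0.7],[-0.7,0,-0.1],[-0.75,0,0],[-0.75,0,0],[-0.75,0,0],[0,0,0.3],[0,0,0.2],[0,0,0]], twist=[[0,0,0],[0,0,0],[0,0,0],[0,0,0],[0,0,0],[0,0,0],[0,0,0],[0,0,0]], gripper=[-1,-1,-1,-1,-1,-1,-1,-1])

```text
time: 6.2
tool_pos: [0.5944, -0.1318, 0.3101]
ee_rot: [3.139, -0.004, -2.873]
wrist_force: [-0.4, 0.2, -0.9]
width: 0.0006
finger_force: 0.0
```

Call:
play_rows(translation=[[0,0,0.1],[0,0,0.1],[0,0,0]], twist=[[0,0,0],[0,0,0],[0,0,0]], gripper=[-1,-1,-1])

```text
time: 6.5
tool_pos: [0.595, -0.1326, 0.3047]
ee_rot: [3.141, -0.0, -2.874]
wrist_force: [-1.7, -0.3, 0.4]
width: 0.0005
finger_force: 0.3
```

```bash
python3 -c "
from h import *
rows([.033,-.056],.110)"
```

```text
tool units now [ 0.01 -0.04 -0.11] final axes [ 0.01 -0.04 -0.11] turn [ 0.   -0.    0.06]
```

Call:
play_rows(translation=[[0,0,0.1],[0,0,0.1],[0,0,0.1],[0,0,0]], twist=[[0,0,0],[0,0,0],[0,0,0],[0,0,0]], gripper=[-1,-1,-1,-1])

```text
time: 6.9
tool_pos: [0.5958, -0.1325, 0.2922]
ee_rot: [-3.141, 0.001, -2.873]
wrist_force: [0.2, 0.6, 2.2]
width: 0.0004
finger_force: 0.6
```

```bash
python3 -c "
from h import *
rows([.033,-.056],.110)
cv=__import__('cv2'); im=robot.snapshot('side'); cv.imwrite('pics/s2.png',cv.resize(im[150:290,200:400,::-1],(800,560),interpolation=2))"
```

```text
tool units now [ 0.03 -0.04 -0.42] final axes [ 0.03 -0.04 -0.42] turn [-0.    0.01  0.07]
```

View pics/s2.png

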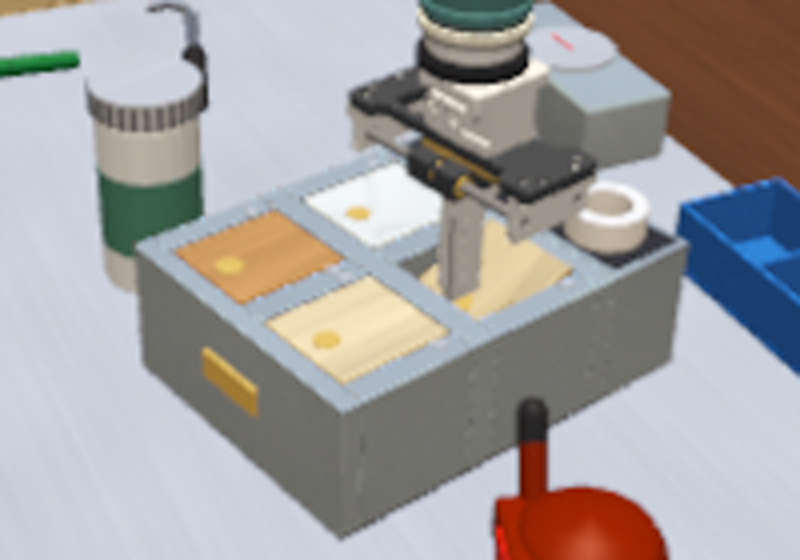

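The photo confirms it: the rear-right cover at about (480,280) in the crop is sunk under light force. I'll push it down further, then towards bin +x.

Call:
play_rows(translation=[[0,0,0.2],[0,0,0.2],[0,0,0.2],[0,0,0.12],[-0.15,0,0],[-0.15,0,0],[-0.15,0,0],[0,0,0]], twist=[[0,0,0],[0,0,0],[0,0,0],[0,0,0],[0,0,0],[0,0,0],[0,0,0],[0,0,0]], gripper=[-1,-1,-1,-1,-1,-1,-1,-1])

```text
time: 7.75
tool_pos: [0.6136, -0.1275, 0.2634]
ee_rot: [3.141, -0.0, -2.873]
wrist_force: [-1.6, -0.8, -0.2]
width: 0.0002
finger_force: 0.8
```

Call:
play_rows(translation=[[-0.12,0,0],[-0.12,0,0],[-0.12,0,0],[-0.1,0,0],[0,0,0]], twist=[[0,0,0],[0,0,0],[0,0,0],[0,0,0],[0,0,0]], gripper=[-1,-1,-1,-1,-1])

```text
time: 8.25
tool_pos: [0.63, -0.123, 0.2632]
ee_rot: [3.141, -0.006, -2.873]
wrist_force: [-8.1, -2.3, 0.4]
width: 0.0008
finger_force: 4.2
```

```bash
python3 -c "
from h import *
rows([.0716,-.056],.065)"
```

```text
tool units now [-0.04 -0.05 -0.02] final axes [-0.04 -0.05 -0.02] turn [ 0.01 -0.06  0.07]
```

Call:
play_rows(translation=[[-0.08,0,0],[-0.08,0,0],[0,0,0]], twist=[[0,0,0],[0,0,0],[0,0,0]], gripper=[-1,-1,-1])

```text
time: 8.55
tool_pos: [0.6331, -0.1225, 0.2631]
ee_rot: [3.139, -0.019, -2.875]
wrist_force: [-21.4, -6.0, 7.1]
width: 0.0002
finger_force: 11.4
```

It's at the stop. I'll back off, rise and move clear.

Call:
play_rows(translation=[[0.3,0,0],[0.3,0,0],[0.15,0,0],[0,0,-0.5],[0,0,-0.8],[0,0,-0.9],[0,0,-0.9],[0,0,-0.6]], twist=[[0,0,0],[0,0,0],[0,0,0],[0,0,0],[0,0,0],[0,0,0],[0,0,0],[0,0,0]], gripper=[-1,-1,-1,-1,-1,-1,-1,-1])

```text
time: 9.35
tool_pos: [0.6083, -0.1288, 0.4161]
ee_rot: [-3.139, 0.007, -2.873]
wrist_force: [0.4, 0.7, -0.2]
width: 0.0001
finger_force: 0.0
```

Call:
play_rows(translation=[[0.9,0,-0.2],[0.9,0,-0.2],[0.9,0,0],[0.9,0,0],[0.9,0,0],[0.9,0,0],[0,0,0],[0,0,0]], twist=[[0,0,0],[0,0,0],[0,0,0],[0,0,0],[0,0,0],[0,0,0],[0,0,0],[0,0,0]], gripper=[-1,-1,-1,-1,-1,-1,-1,-1])

```text
time: 10.15
tool_pos: [0.3996, -0.1863, 0.4288]
ee_rot: [-3.14, 0.003, -2.874]
wrist_force: [0.5, -0.2, -1.0]
width: 0.0005
finger_force: 0.0
```

```bash
python3 -c "
from h import *
import cv2 as cv
a=robot.snapshot('side')[150:290,200:400,::-1];b=robot.snapshot('top')[120:280,200:420,::-1]
cv.imwrite('pics/s3.png',np.hstack([cv.resize(a,(400,290),interpolation=2),cv.resize(b,(400,290),interpolation=2)]))"
```

```text
(no output)
```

View pics/s3.png

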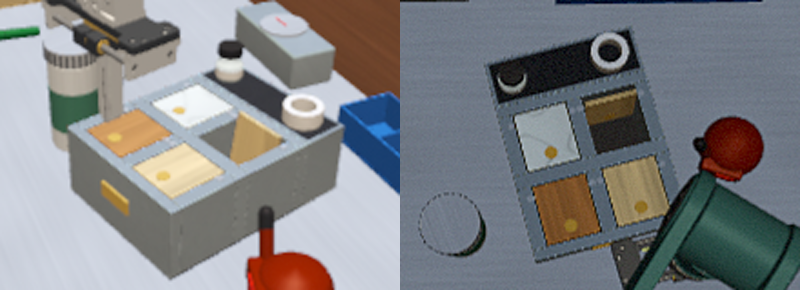

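The cover hangs open with everything else in place. I'll check the angle by projecting its lower edge at several angles onto the top view.

```bash
python3 -c "
from h import *
import cv2 as cv
c=robot.camera_model('top');im=robot.snapshot('top')[:,:,::-1].copy()
print(c['k1'])
def P(bx,by,z):
    p=np.r_[b2w([bx,by]),z]; p=cv.projectPoints(p[None],np.array(c['rvec']),np.array(c['tvec']),np.array(c['camera_matrix']),np.array([c['k1'],0,0,0,0.]))[0].ravel(); return (p-[290,150])*10
out=cv.resize(im[150:210,290:370],(800,600),interpolation=2)
for t,col in [(1.42,(0,0,255)),(1.2,(0,255,0)),(1.0,(255,0,0))]:
    l=[P(.089-.076*np.cos(t)-.004*np.sin(t),y,.106-.076*np.sin(t)+.004*np.cos(t)) for y in (-.098,-.014)]
    cv.line(out,*[tuple(int(v) for v in q) for q in l],col,2)
cv.imwrite('pics/t4.png',out)"
```

```text
0.03282873270347136
```

View pics/t4.png

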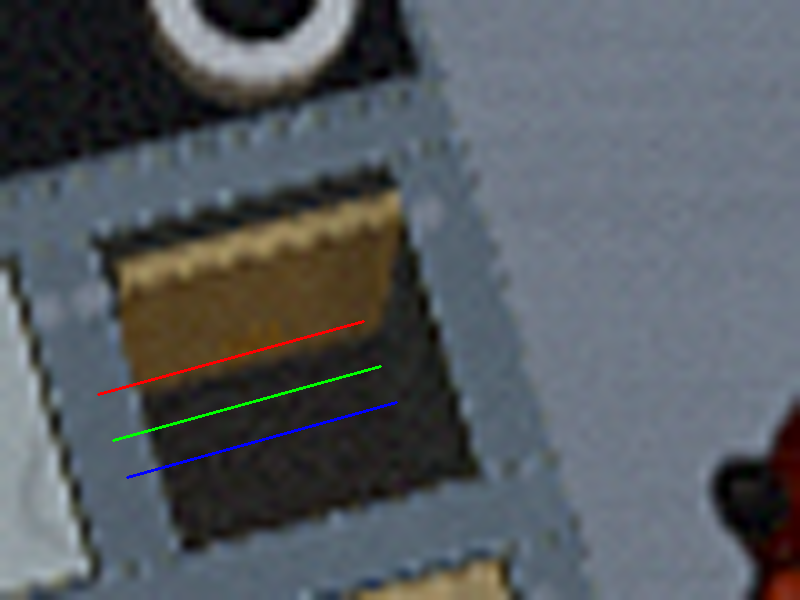

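The cover's lower edge lies on the red 1.42 rad line, so it is fully open.

```bash
python3 -c "
from bench import robot
print(robot.close_job())"
```

```text
the job is handed in; nothing more can be done
None
```

The rear right cover (dot_4) was the unlatched one; I pushed it to its stop at about 1.42 rad, left it hanging open with everything else looking undisturbed, and handed the job in (result not reported back) after about 10 s of robot time; dots 1 and 2 were rigid and dot 3 was not pressed.

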